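Third hand for fitting the tap to a drinks crock

TASK

Fit the loose steel tap to the stoneware drinks crock for me: pick it up, put its threaded shank straight through the hole in the crock's front wall with the lever on top and the spout down, and press its orange seal squarely against the wall with a steady push of about 12 N. Finish while still gripping the tap and pushing, so that I can run the nut on from inside; never push harder than 25 N or the stoneware may crack, and leave the nut, lemon and spice jar where they lie.

Things in the scene. Friction and masses are not known exactly. Their poses are not given: they have to be found in the camera images.
- crock: white stoneware drinks crock with a blue rim, an open-topped trough 200 (its x) x 170 (its y) x 114 mm high, walls 9 mm thick, a lug handle on each side reaching 17 mm out; heavy, it does not move. Origin: centre of its underside on the worktop. Its +x axis points from the front wall (the one with the hole, facing the robot) to the back wall, z up.
- crock_hole (a point): centre of the round tap hole, 21 mm in diameter, on the outer face of the crock's front wall: 100 mm from the crock's origin along its -x, 55 mm above the worktop. Same axes as the crock; a blue ring surrounds the hole. The hole goes straight through the 9 mm wall along x.
- tap: loose steel bulkhead tap, 0.24 kg, lying level, spout down. Origin: underside of the spout foot, below the valve body, at z = 0 at the start; +x along the shank, z up. Shank axis 24 mm above the origin: round flange 48 mm wide at x = 44 to 51 mm, orange seal 38 mm wide with its face at x = 62 mm, then the grey threaded shank, 17 mm wide, to x = 92 mm, its last 8 mm tapering to 11 mm
- tap_grip (a point): the point to grip, in the middle of the valve body, 30 mm above the tap's origin; same axes as the tap. The valve body is a steel block 30 mm (x) x 26 mm (y), 18 to 48 mm above the origin, with flat sides to pinch across y; a black lever 14 mm wide lies above it, pointing to -x, its top at 62 mm
- tap_tip (a point): centre of the free end of the threaded shank, 92 mm along x from the tap's origin and 24 mm above it; same axes as the tap
- seal (a joint): how far the soft orange seal is squeezed towards the flange, in m: 0 when free, 0.0065 at most; it gives 1 mm for each 3 N, so 12 N is 0.004
- back_nut: grey plastic back nut about 40 mm wide, 9 mm high, lying on the worktop for the colleague; leave it. Origin: centre of its underside
- lemon: lemon, 78 x 55 x 56 mm, on the worktop; leave it. Origin: centre of its underside at the start
- spice: spice jar with a black cap and green label, 40 mm across, 105 mm high, standing upright near the front edge to the right; leave it. Origin: centre of its underside

How it is judged:
By the outcome, as a careful person would: the job done as asked, in the order asked, and still so for the second after the job is handed in, while the arm keeps its last pose, push and grip.
It also fails if it takes over 48 s, if anything falls off the work surface, if the arm or the gripper's body presses on something with over 40 N, if the wrist force passes 120 N, or if a joint passes its speed limit or range.

ROBOT

A 6-joint arm with a two-finger parallel gripper is mounted at the origin on a cart in front of the work surface, level with it; the furniture and walls round the work are solid. World frame = base frame: x ahead of the robot, y to its left, z up, the work surface at z = 0. Lengths are in m, angles in degrees, forces in N, time in s.
With the tool pointing down it reaches from about 0.325 to 0.85 m from the base axis. Payload 15.5 kg.
Tool frame: the origin (TCP) lies at the very end of the fingers, on their centre line; the grasp point (between the pads) lies arm.grip_depth behind it (arm.grip_depth is the distance from the TCP to the grasp point, in m); z points along the fingers, y is the line along which they close (so a half turn about z gives the same grasp; the last joint's range is limited). The gripper opens to 91 mm and grips with 3 to 60 N. Pads are 32 mm wide; open, the fingers measure 118 mm over their backs; the gripper's body (76 mm by 178 mm) begins 60 mm behind the grasp point.
Start: joints at [-82.706, 28.281, 77.091, -0, 74.628, -5.472], TCP at [0.138, -0.61, 0.214] pointing down, gripper open.
Joint ranges: [-166.48, 166.48], [-47.26, 123.95], [12.59, 153.08], [-70.14, 250.14], [6.76, 159.57], [-176.63, 176.63]. Speed limits (degrees/s): [108.29, 108.29, 147.25, 172.46, 172.46, 172.46].

INTERFACE

Orientations are given as a 3x3 rotation matrix whose columns are the frame's x, y, z axes.
In Python, from rig import arm gives the robot as it stands. Calls block until the motion is done:
- arm.move_to(position, orientation): joint-space move of the TCP to a pose.
- arm.move_l(position, orientation=None, feed=0.15): straight line of the TCP; orientation=None keeps the orientation; feed is the mean speed in m/s.
- arm.move_joints(angles): joint-space move.
- arm.grip(opening): finger opening in m; the grip force is fixed at half the most; returns when the fingers have stopped.
- arm.sleep(seconds).
- arm.solve_ik(position, orientation): joint angles nearest the present ones, or None.
- arm.snapshot(name): name is "scene" or "top"; returns the picture (400x640x3 uint8, red, green, blue); there is no depth.
- arm.get_calibration(name): a dict with "intrinsics" (3x3 intrinsics, pixels), "cam_to_world" (4x4, takes a point from camera to world coordinates). Camera axes: x right, y down, z forward; pixel columns grow to the right and rows downward; lengths in m; the calibration is good to about 2 mm. A picture is of the moment at which its call begins. get_calibration takes no time and is no camera call.
A pose or a line that the arm cannot do raises arm.Unreachable and nothing moves.
- arm.sign_off(): hands the job in; it is judged then, once.
Readings, each from a call of its own:
- arm.current_t(): time.
- arm.current_joint_positions(): joint angles.
- arm.current_dq(): joint speeds.
- arm.current_tau(): joint torques, N m.
- arm.current_ee_pos(): TCP position.
- arm.current_tool_rot(): TCP orientation.
- arm.current_force(): force on the tool from outside, world axes, zero at the start.
- arm.current_torque(): the same for the moment, N m.
- arm.current_width(): finger opening in m.
- arm.current_grasp_force(): force on a finger pad.
Only numpy, scipy, OpenCV 4.12 (cv2) and the standard library are available. Lean on these libraries where they do the work, as an engineer would, in place of code of your own. Each camera call takes 0.05 s, during which the arm holds its last target. There are 200 camera calls.

## Working session

There is one attempt and no reset: what is moved stays moved. The work goes in short steps, each a Python script; the robot and the scene stay as the last script left them, time stands still between calls to the robot, and variables do not carry over. Pictures are saved under pics/ and viewed, at most 10 in all, crops included, and the job is handed in when it is done.

```bash
ls; mkdir -p pics; python3 - <<'E'
from rig import arm
import cv2,numpy as np
for n in("scene","top"):
    cv2.imwrite(f"pics/{n}0.png",arm.snapshot(n)[:,:,::-1]); c=arm.get_calibration(n); print(n,np.round(c["intrinsics"],1).tolist(),np.round(c["cam_to_world"],4).tolist())
print(arm.grip_depth,arm.current_t(),arm.current_tool_rot(),arm.current_force())
E
```

```text
pics
scene [[373.9, 0.0, 326.9], [0.0, 373.9, 197.7], [0.0, 0.0, 1.0]] [[-0.9176, -0.2496, 0.3095, 0.2559], [-0.3976, 0.5644, -0.7235, 0.658], [0.0059, -0.7869, -0.6171, 0.6345], [0.0, 0.0, 0.0, 1.0]]
top [[458.7, 0.0, 316.9], [0.0, 458.7, 196.3], [0.0, 0.0, 1.0]] [[-0.0202, -0.9979, 0.0621, 0.4464], [-0.9997, 0.0211, 0.013, 0.0104], [-0.0143, -0.0619, -0.998, 1.4679], [0.0, 0.0, 0.0, 1.0]]
0.0188 0.1 [[ 9.75289123e-01  2.20932368e-01 -1.20233281e-04]
 [ 2.20932367e-01 -9.75288527e-01  1.08561093e-03]
 [ 1.22584454e-04 -1.08534796e-03 -9.99999403e-01]] [-0.13177813  0.10805359 -0.58397038]
```

View pics/scene0.png

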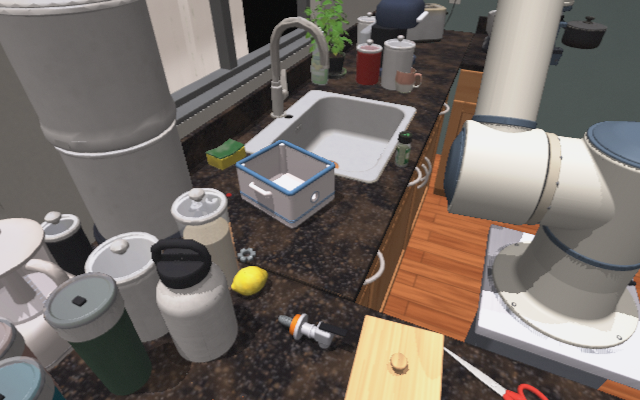

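View pics/top0.png

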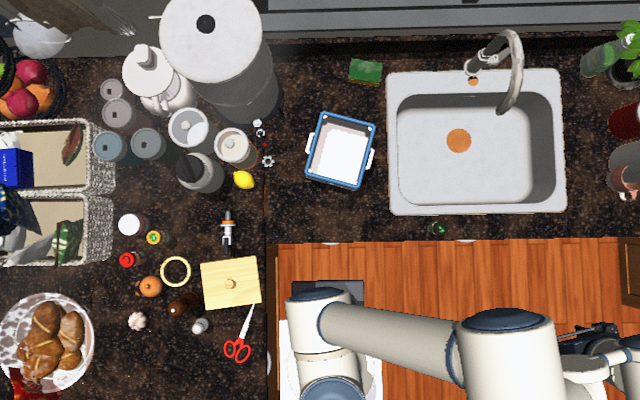

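The scene view shows the crock with its hole at about (315,196) and the tap at about (310,328). In the top view they are at about (340,150) and (227,230). I'll enlarge both views.

```bash
python3 - <<'E'
import cv2,numpy as np
s=cv2.imread("pics/scene0.png");t=cv2.imread("pics/top0.png")
def c(im,x,y,w,h,k):return cv2.resize(im[y:y+h,x:x+w],None,fx=k,fy=k,interpolation=cv2.INTER_CUBIC)
# left col scene tap (270,305,80x50), right top tap (205,200,..); bottom: crocks
a=np.hstack([c(s,270,305,80,50,5),c(t,190,205,80,50,5)])
b=np.hstack([c(s,230,135,114,94,3.5)[:329,:399],c(t,290,100,114,94,3.5)[:329,:399]])
b=cv2.copyMakeBorder(b,0,0,0,2,0)
cv2.imwrite("pics/crop1.png",np.vstack([a,b]));print(np.vstack([a,b]).shape)
E
```

```text
(579, 800, 3)
```

View pics/crop1.png

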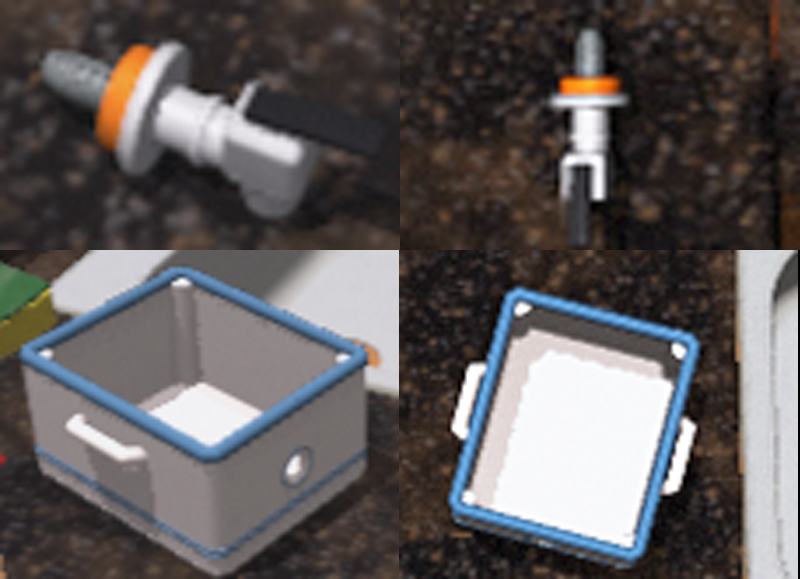

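```bash
cat > h.py <<'E'
import numpy as np,cv2
from rig import arm
from scipy.optimize import least_squares
CAL={n:arm.get_calibration(n) for n in("scene","top")}
def proj(n,P):
    c=CAL[n];T=np.linalg.inv(c["cam_to_world"]);p=(np.asarray(P)@T[:3,:3].T+T[:3,3])@c["intrinsics"].T
    return p[...,:2]/p[...,2:]
def Rz(a): return np.array([[np.cos(a),-np.sin(a),0],[np.sin(a),np.cos(a),0],[0,0,1]])
def fit(x0,obs):
    def r(v): return np.concatenate([proj(n,Rz(v[2])@np.array(m)/1+np.r_[v[:2],0])-np.array(p) for n,m,p in obs])
    s=least_squares(r,x0,loss='soft_l1');return s.x,r(s.x).reshape(-1,2)
def un(k,x0,y0,u,v): return ((u+.5)/k-.5+x0,(v+.5)/k-.5+y0)
E
python3 - <<'E'
from h import *
np.set_printoptions(suppress=True,precision=4)
m=lambda *a:np.array(a)/1000
ts=lambda u,v:un(5,270,305,u,v); tt=lambda u,v:un(5,190,205,u-400,v)
cs=lambda u,v:un(3.5,230,135,u,v-250); ct=lambda u,v:un(3.5,290,100,u-399,v-250)
tap=[("top",m(92,0,24),tt(591,30)),("top",m(47,24,24),tt(552,101)),("top",m(47,-24,24),tt(629,101)),
("top",m(15,13,48),tt(562,155)),("top",m(15,-13,48),tt(606,155)),("top",m(-15,13,48),tt(561,200)),("top",m(-15,-13,48),tt(606,200)),
("scene",m(92,0,24),ts(48,66)),("scene",m(47,0,48),ts(174,43)),("scene",m(47,0,0),ts(134,174))]
cr=[("top",m(100,85,114),ct(512,288)),("top",m(100,-85,114),ct(699,342)),("top",m(-100,-85,114),ct(637,563)),("top",m(-100,85,114),ct(450,515)),
("scene",m(-100,85,114),cs(213,462)),("scene",m(100,85,114),cs(22,352)),("scene",m(-100,-85,114),cs(368,352)),("scene",m(100,-85,114),cs(183,267)),("scene",m(-100,0,55),cs(297,466))]
for o,x0 in((tap,[.43,.3,0]),(cr,[.6,-.05,-.25])):
    for s in (o,[q for q in o if q[0]=="top"],[q for q in o if q[0]=="scene"]):
        x,r=fit(x0,s);print(x[:2],np.degrees(x[2]));
        if s is o: print(r.round(1).tolist())
E
```

```text
[0.4055 0.3119] 0.4338798883771589
[[-0.3, -0.2], [0.1, 0.1], [-0.1, -0.3], [0.0, -0.4], [-0.4, -0.6], [0.4, 0.3], [-0.2, 0.1], [0.8, -0.1], [-3.3, 5.3], [5.7, -5.9]]
[0.4051 0.3119] -0.26216349065947764
[0.407  0.3071] 3.8491123373387235
[ 0.6685 -0.0404] -16.724523356244294
[[-1.4, -0.4], [0.1, -0.9], [0.1, 0.4], [-1.8, -1.2], [0.3, -0.8], [-1.3, -0.5], [2.8, -0.2], [0.5, -1.1], [1.3, 1.0]]
[ 0.6668 -0.0426] -16.718530588955332
[ 0.6695 -0.0386] -16.54219323535975
```

```bash
python3 - <<'E'
from h import *
np.set_printoptions(suppress=True,precision=4)
def back(n,px,z):
    c=CAL[n];d=np.c_[px,np.ones(len(px))]@np.linalg.inv(c["intrinsics"]).T@c["cam_to_world"][:3,:3].T;o=c["cam_to_world"][:3,3]
    return (o+d*((z-o[2])/d[:,2:]))[:,:2]
for n,box in(("top",(295,105,85,90)),("scene",(232,138,106,55))):
    im=cv2.imread(f"pics/{n}0.png");x,y,w,h=box
    hsv=cv2.cvtColor(im,cv2.COLOR_BGR2HSV);m=cv2.inRange(hsv,(95,90,60),(120,255,255));k=np.zeros_like(m);k[y:y+h,x:x+w]=m[y:y+h,x:x+w]
    nn,l,st,_=cv2.connectedComponentsWithStats(k);k=(l==1+st[1:,4].argmax())
    v,u=np.nonzero(k);P=back(n,np.c_[u,v].astype(float),.114)
    def r(q):  # distance of rim pixels to a rectangle centreline of free half sizes
        p=np.abs((P-q[:2])@np.array([[np.cos(q[2]),-np.sin(q[2])],[np.sin(q[2]),np.cos(q[2])]]))-q[3:]
        return np.where(p.max(1)>0,p.max(1),-np.minimum(-p[:,0],-p[:,1]))
    s=least_squares(r,[.668,-.04,-.29,.0955,.0805],loss='soft_l1',f_scale=.003)
    c0=s.x;print(n,len(P),c0,np.degrees(c0[2]),np.sqrt(np.mean(s.fun**2)), "hole",c0[:2]-.1*np.r_[np.cos(c0[2]),np.sin(c0[2])])
print("hole ray",back("scene",np.array([un(3.5,230,135,297,466-250)]),.055))
P=back("scene",np.array([un(5,270,305,48,66),un(5,270,305,154,109)]),.024);print("tap tip, flange",P)
E
```

```text
top 929 [ 0.6697 -0.0424 -0.2876  0.0958  0.0806] -16.476719762845164 0.003474583549439678 hole [ 0.5738 -0.014 ]
scene 806 [ 0.6688 -0.0351 -0.2957  0.0953  0.0797] -16.943400975339216 0.0040976296696442595 hole [ 0.5731 -0.0059]
hole ray [[ 0.5774 -0.0139]]
tap tip, flange [[0.4988 0.3133]
 [0.4543 0.3136]]
```

```bash
cat >> h.py <<'E'
def Rt(deg):
    c,s=np.cos(np.radians(deg)),np.sin(np.radians(deg));return np.array([[c,s,0],[s,-c,0],[0,0,-1.]])
E
python3 - <<'E'
from h import *
np.set_printoptions(suppress=True,precision=4)
g=arm.grip_depth
arm.move_to([.406,.3125,.15],Rt(0)); print(arm.current_force())
arm.move_l([.406,.3125,.030-g],Rt(0),feed=.12)
print(arm.current_ee_pos(),arm.current_force()); arm.grip(0.0)
print(arm.current_width(),arm.current_grasp_force(),arm.current_ee_pos(),arm.current_force())
arm.move_l([.406,.3125,.12],feed=.1); print(arm.current_width(),arm.current_grasp_force(),arm.current_force())
yaw=-16.6;n=np.array([np.cos(np.radians(yaw)),np.sin(np.radians(yaw)),0]);H=np.array([.574,-.0139,0])
p=H-(.092+.035)*n; z=.055-.024+.030-g
arm.move_to([*p[:2],.16],Rt(yaw)); arm.move_l([*p[:2],z],feed=.1)
print(p,arm.current_ee_pos(),arm.current_force(),arm.current_torque(),arm.current_t())
S=arm.snapshot("scene")[:,:,::-1];T=arm.snapshot("top")[:,:,::-1]
c=lambda im,x,y,w,h,k:cv2.resize(im[y:y+h,x:x+w],None,fx=k,fy=k,interpolation=cv2.INTER_CUBIC)
cv2.imwrite("pics/s1.png",S);cv2.imwrite("pics/t1.png",T)
cv2.imwrite("pics/c2.png",np.vstack([c(S,260,140,160,100,3),c(T,280,100,160,100,3)])) 
E
```

```text
[ 0.45    0.1088 -0.2752]
[0.4063 0.3127 0.0117] [-0.8261  0.2937 -0.3534]
0.025251759287184917 29.999617338180542 [0.406  0.3126 0.0112] [ 0.1546  0.3877 -1.2874]
0.025871611994617086 29.999361634254456 [-0.6586 -0.2923 -3.775 ]
[0.4523 0.0224 0.    ] [0.4526 0.0224 0.0426] [-0.1563 -0.0098 -1.4836] [0.0592 0.0588 0.0591] 9.4833
```

View pics/c2.png

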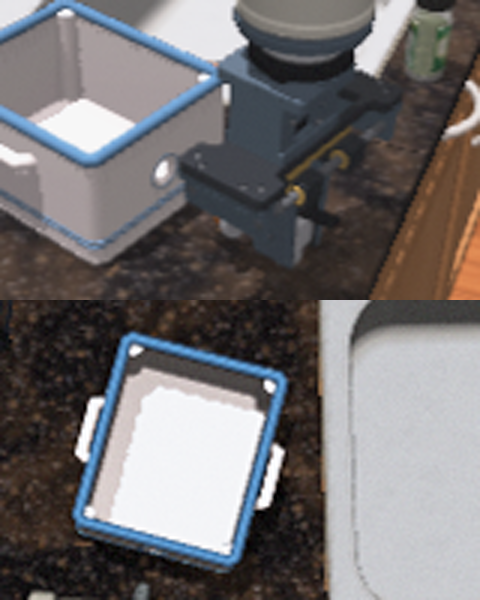

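Still gripped. In the scene crop the gripper hides the shank near the hole (165,170), and the top crop cuts off the tip at (143,590). I'll enlarge the top view around the front wall, with the predicted shank axis overlaid.

```bash
python3 - <<'E'
from h import *
T=cv2.imread("pics/t1.png");k=8;x0,y0,w,h=285,160,100,75
C=cv2.resize(T[y0:y0+h,x0:x0+w],None,fx=k,fy=k,interpolation=cv2.INTER_CUBIC)
R=Rz(np.radians(-16.6));o=np.array([.4526,.0224,.0426+arm.grip_depth-.030])
q=proj("top",np.array([R@np.array(m)+o for m in([.051,0,.024],[.092,0,.024],[.127,0,.024],[.051,.024,.024],[.051,-.024,.024])]))
q=((q+.5-[x0,y0])*k-.5).round().astype(int);print(q.tolist())
for p in q: cv2.circle(C,tuple(int(a) for a in p),4,(0,0,255),1)
cv2.imwrite("pics/c3.png",C)
E
```

```text
[[315, 378], [343, 275], [367, 188], [255, 361], [375, 394]]
```

View pics/c3.png

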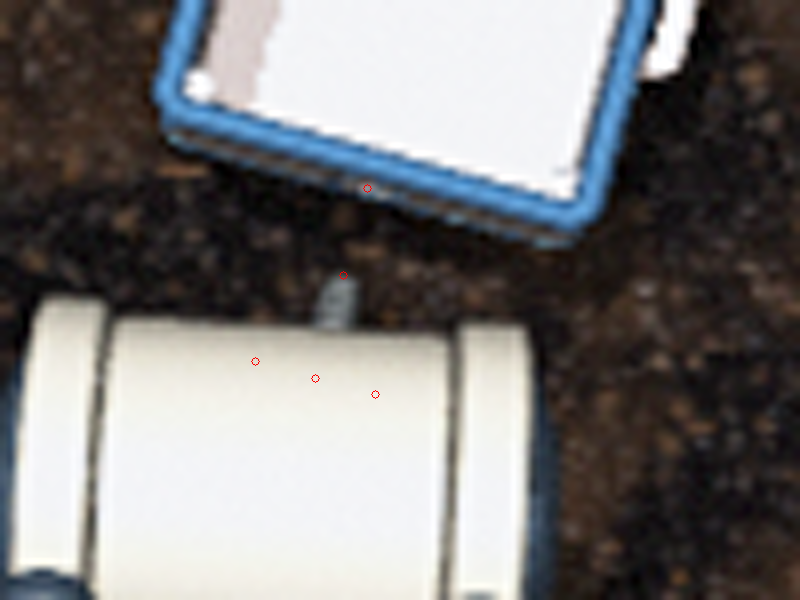

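The tip is at (344,277), against a prediction of (343,275). The blue ring shows at about (371,188), against a predicted hole at (367,188). Both agree within about 1 mm, so I'll insert under force watch.

```bash
cat >> h.py <<'E'
YAW=-16.6;A=Rz(np.radians(YAW))
H0=np.array([.574,-.0139,.055])
def pose(d,lat=0,dz=0): # d: tip past nominal outer wall face
    return H0+A@np.array([d-.092,lat,dz])+[0,0,.006-arm.grip_depth]
def F(n=8):
    f=[]
    for _ in range(n): f.append(arm.current_force());arm.sleep(.02)
    return A.T@np.mean(f,0)
E
python3 - <<'E'
from h import *
np.set_printoptions(suppress=True,precision=2)
b=F();np.save("b.npy",b);print("base",b)
for d in [-10,-5,-2,1,4,7,10,13,16,19,22]:
    arm.move_l(pose(d/1000),feed=.03);f=F(4)-b;print(d,f,(A.T@(arm.current_ee_pos()-pose(d/1000)))*1000)
    if np.linalg.norm(f)>5: break
print(arm.current_t(),arm.current_width())
E
```

```text
base [ 0.09 -0.21 -2.37]
-10 [-0.54  0.55 -0.45] [-0.28 -0.02 -0.03]
-5 [-0.46  0.5   0.04] [ 0.03 -0.01 -0.  ]
-2 [-0.45  0.46 -0.18] [ 0.   -0.01 -0.03]
1 [-0.49  0.28  0.45] [ 0.05  0.01 -0.  ]
4 [-0.03  0.23  0.61] [ 0.03 -0.   -0.03]
7 [-0.36  0.39 -0.7 ] [ 0.03  0.03 -0.01]
10 [-0.52  0.08  0.2 ] [ 0.03 -0.01 -0.02]
13 [-0.8   0.24  0.3 ] [ 0.01  0.   -0.03]
16 [-0.35  0.23  0.62] [0.02 0.   0.  ]
19 [-0.67  0.2   0.35] [ 0.05  0.   -0.02]
22 [-0.1   0.04  0.08] [ 0.03 -0.02 -0.03]
14.0 0.02583582384093893
```

```bash
python3 - <<'E'
from h import *
np.set_printoptions(suppress=True,precision=2)
b=np.load("b.npy");b[:2]+=[-.45,.25]
d=25.
tq0=arm.current_torque()
while d<40:
    arm.move_l(pose(d/1000),feed=.02);f=F(10)-b
    print(d,f,np.array(arm.current_torque())-tq0)
    if -f[0]>11.3: break
    d+= 1 if -f[0]<6 else max(.15,min(1,(12+f[0])/3*.8))
print(arm.current_t(),arm.current_width(),arm.current_grasp_force())
S=arm.snapshot("scene")[:,:,::-1];T=arm.snapshot("top")[:,:,::-1]
c=lambda im,x,y,w,h,k:cv2.resize(im[y:y+h,x:x+w],None,fx=k,fy=k,interpolation=cv2.INTER_CUBIC)
cv2.imwrite("pics/c4.png",np.hstack([c(S,270,150,65,70,6),c(T,315,150,65,70,6)]))
E
```

```text
25.0 [ 0.28 -0.07  0.22] [-0.05  0.06  0.  ]
26.0 [ 0.31 -0.12  0.09] [-0.05  0.02  0.06]
27.0 [ 0.61 -0.05 -0.11] [-0.04  0.05  0.05]
28.0 [ 0.38 -0.37  0.  ] [-0.01 -0.04  0.07]
29.0 [ 0.04 -0.06 -0.17] [-0.05 -0.    0.01]
30.0 [0.2  0.01 0.28] [-0.06  0.02 -0.  ]
31.0 [ 0.25  0.07 -0.16] [0.02 0.03 0.03]
32.0 [-1.6   0.13  0.7 ] [0.11 0.29 0.01]
33.0 [-4.31  0.22  1.8 ] [0.28 0.65 0.07]
34.0 [-6.48  0.82  3.39] [0.44 0.92 0.09]
35.0 [-8.34  1.03  5.24] [0.45 1.14 0.05]
35.97482531134948 [-10.19   1.16   6.36] [0.65 1.35 0.09]
36.457514662782074 [-11.26   1.35   7.31] [0.66 1.51 0.1 ]
36.6549195800845 [-11.78   1.66   7.89] [0.68 1.5  0.12]
19.8833 0.025555956142930696 30.000386238098145
```

View pics/c4.png

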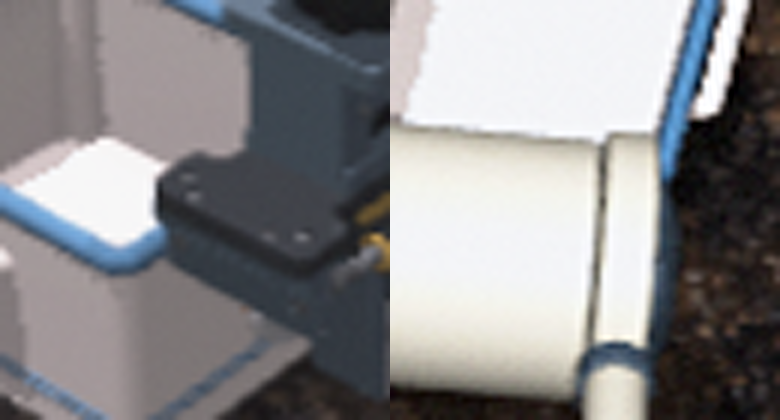

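The gripper now hides the tap in both views. Axial force is on target at 11.8 N, but there is an upward force of 7.9 N that suggests shear or pitch at the seal, so I'll check the actual pose.

```bash
python3 - <<'E'
from h import *
np.set_printoptions(suppress=True,precision=2)
b=np.load("b.npy");b[:2]+=[-.45,.25]
d=36.655e-3
e=lambda p:(A.T@(arm.current_ee_pos()-p))*1000
print(e(pose(d)),F(5)-b, arm.current_tool_rot()-Rt(YAW))
for dz in(.5,1,1.5):
    arm.move_l(pose(d,0,dz/1000),feed=.02);print(dz,e(pose(d,0,dz/1000)),F(10)-b)
E
```

```text
[-1.57 -0.05 -0.13] [-11.43   1.37   7.69] [[ 0.  0. -0.]
 [ 0. -0.  0.]
 [-0.  0.  0.]]
0.5 [-1.91 -0.07 -0.44] [-10.79   2.24   1.29]
1 [-2.09 -0.13 -0.69] [-9.85  1.82 -2.79]
1.5 [-2.25 -0.21 -0.8 ] [-9.87  1.74 -4.48]
```

```bash
python3 - <<'E'
from h import *
np.set_printoptions(suppress=True,precision=2)
b=np.load("b.npy");b[:2]+=[-.45,.25]
d,l,dz=36.655,0.,1.1
for i in range(9):
    p=pose(d/1000,l/1000,dz/1000);arm.move_l(p,feed=.02);f=F(12)-b
    print(round(d,2),round(l,2),round(dz,2),(A.T@(arm.current_ee_pos()-p))*1000,f)
    if abs(f[0]+12)<.4 and abs(f[2])<1.2: break
    d+=np.clip((12+f[0])/2.3*.8,-.5,.5);dz+=np.clip(f[2]/10,-.3,.3)
arm.sleep(.5);print(F(20)-b,arm.current_width(),arm.current_grasp_force(),arm.current_t(),arm.current_torque())
E
```

```text
36.66 0.0 1.1 [-1.98 -0.16 -0.56] [-10.22   1.    -0.14]
37.16 0.0 1.09 [-2.16 -0.17 -0.54] [-11.24   1.43   0.94]
37.42 0.0 1.18 [-2.33 -0.18 -0.62] [-11.67   1.49  -0.02]
[-11.69   1.47   0.16] 0.025955461933009585 29.999206066131592 23.5 [0.87 1.9  0.06]
```

```bash
python3 -c "
from rig import arm
print(arm.sign_off())"
```

```text
the job is handed in; nothing more can be done
None
```

I've handed the job in with the tap's shank through the crock's hole and the seal pressed on the wall at about 11.7 N, arm still gripping and pushing; the gripper hid the seal from both cameras, so its squareness rests on force and position readings only.

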